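Strip the board test jig after a run

TASK

The test run is over: strip the board test jig for changeover. From the top down and one at a time, lift the pressure plate, the tested circuit board, the nest plate and the probe cassette straight up off the guide posts and set each gently, flat and right way up, in its own storage tray (red-marked for the red-handled pressure plate, green for the board, white for the nest plate, yellow for the cassette). Do not drop or tip any part, and leave the small amber flux bottle standing where it is.

Things in the scene. Friction and masses are not known exactly. Their poses are not given: they have to be found in the camera images.
- test_jig: test jig: fixed near-black block 144 x 72 x 18 mm, two upright 7 mm steel guide posts at x = -22 and +22 mm, tips 70 mm above the desk. Bottom to top on the posts: cassette, nest plate, board, pressure plate, all centred and along the jig's x; 11 mm holes, lift freely; raise undersides above 70 mm. Lower parts are longer and wider, so all show from above. Origin: centre at desk height; x long side
- pressure_plate: top of the stack: dark grey metal plate 64 x 42 x 8 mm standing on four white rods 14 mm long; red bar handle on top, 28 mm along x, 14 mm wide (y), 22 mm high. Origin: centre, at the rods' feet; plate z = 14 to 22 mm, handle 22 to 44 mm; on the jig the origin is 48 mm above the desk. Take it by the handle, closing along y
- circuit_board: second: green circuit board 82 x 44 x 2 mm with a green screw-terminal strip (60 x 10 mm, top 14 mm above the board's underside) flush along each long edge. Origin: centre of the underside, 46 mm above the desk on the jig; x along its length. Take it at mid-length across the strips, 44 mm along y, fingertips kept above the wider nest plate below
- nest_plate: third: white plastic nest plate 100 x 48 x 12 mm. Origin: centre of the underside, 34 mm above the desk on the jig; x along its length. Take it at mid-length across its 48 mm width (y), fingertips kept above the wider cassette below
- probe_cassette: bottom: tan probe cassette, block 118 x 52 x 16 mm, yellow stripe on its sides; brass pins (field 26 x 26 mm, 8 mm long) stick out under its middle, on the jig into an open well. Origin: centre of the block's underside, 18 mm above the desk on the jig; x along its length. Take it at mid-length across its 52 mm width (y)
- red_tray: tray for the red-handled pressure plate: grey, fixed, 90 x 68 mm, red strips on its two end walls. Foam floor 8 mm above the desk, opening 80 x 58 mm (8 mm play all round). End walls and their 12 mm returns on the long sides rise to 16 mm; the long sides are open between, so fingers that hold the part can go down and open there. Origin: tray centre at desk height; x along its length, z up
- green_tray: tray for the circuit board: grey, fixed, 108 x 70 mm, green strips on its two end walls. Foam floor 8 mm above the desk, opening 98 x 60 mm (8 mm play all round). End walls and their 12 mm returns on the long sides rise to 16 mm; the long sides are open between, so fingers that hold the part can go down and open there. Origin: tray centre at desk height; x along its length, z up
- white_tray: tray for the white nest plate: grey, fixed, 126 x 74 mm, white strips on its two end walls. Foam floor 8 mm above the desk, opening 116 x 64 mm (8 mm play all round). End walls and their 12 mm returns on the long sides rise to 16 mm; the long sides are open between, so fingers that hold the part can go down and open there. Origin: tray centre at desk height; x along its length, z up
- yellow_tray: tray for the probe cassette: grey, fixed, 144 x 78 mm, yellow strips on its two end walls. The cassette's ends rest on two foam ledges 20 mm above the desk; its pins hang in the 80 mm long well between. Opening 134 x 68 mm (8 mm play). End walls and their 12 mm returns rise to 28 mm; the long sides are open between, for the fingers. Origin: tray centre at desk height; x along its length, z up
- flux_bottle: bystander: small amber flux bottle with a black cap, 34 mm diameter, 56 mm tall, standing loose between the solder station and the jig. Origin: centre of its foot. Leave it standing. (Also fixed in the way: the black soldering-iron stand left of the jig, 120 mm tall, the white pump bottle, 128 mm, and the drawer box right of the robot, 140 mm: carry parts above them)
There are look-alikes about, which are no part of the job. There is more than one size of the pressure_plate; the one meant has the size given above.

How it is judged:
On the way, in this order (a step that is already met when the one before it is completed fails the run):
1. the pressure plate lies flat in the red-marked tray, let go, the parts below it still on the jig's posts (x of pressure_plate in the frame of red_tray between -0.011 and 0.011 m and y of pressure_plate in the frame of red_tray between -0.011 and 0.011 m and z of pressure_plate in the frame of red_tray between 0.004 and 0.012 m and angle between pressure_plate's own z axis and vertical below 0.12 rad and angle between the x axis of pressure_plate and the x axis of red_tray, either way round below 0.35 rad and linear speed of pressure_plate below 0.03 m/s and contact force between pressure_plate and the fingers below 0.1 N and horizontal distance between each of circuit_board, nest_plate, probe_cassette and test_jig below 0.01 m), for 0.2 s.
2. the circuit board lies flat in the green-marked tray, let go, the parts below it still on the jig's posts (x of circuit_board in the frame of green_tray between -0.011 and 0.011 m and y of circuit_board in the frame of green_tray between -0.011 and 0.011 m and z of circuit_board in the frame of green_tray between 0.004 and 0.012 m and angle between circuit_board's own z axis and vertical below 0.12 rad and angle between the x axis of circuit_board and the x axis of green_tray, either way round below 0.35 rad and linear speed of circuit_board below 0.03 m/s and contact force between circuit_board and the fingers below 0.1 N and horizontal distance between each of nest_plate, probe_cassette and test_jig below 0.01 m), for 0.2 s.
3. the nest plate lies flat in the white-marked tray, let go, the parts below it still on the jig's posts (x of nest_plate in the frame of white_tray between -0.011 and 0.011 m and y of nest_plate in the frame of white_tray between -0.011 and 0.011 m and z of nest_plate in the frame of white_tray between 0.004 and 0.012 m and angle between nest_plate's own z axis and vertical below 0.12 rad and angle between the x axis of nest_plate and the x axis of white_tray, either way round below 0.35 rad and linear speed of nest_plate below 0.03 m/s and contact force between nest_plate and the fingers below 0.1 N and horizontal distance between probe_cassette and test_jig below 0.01 m), for 0.2 s.
4. the probe cassette lies flat in the yellow-marked tray, let go (x of probe_cassette in the frame of yellow_tray between -0.011 and 0.011 m and y of probe_cassette in the frame of yellow_tray between -0.011 and 0.011 m and z of probe_cassette in the frame of yellow_tray between 0.016 and 0.024 m and angle between probe_cassette's own z axis and vertical below 0.12 rad and angle between the x axis of probe_cassette and the x axis of yellow_tray, either way round below 0.35 rad and linear speed of probe_cassette below 0.03 m/s and contact force between probe_cassette and the fingers below 0.1 N), for 0.2 s.
At the end, for the whole second after the job is handed in: Each of the four parts is upright in its own tray: flat within 0.12 rad, seated within 4 mm, within 11 mm of the tray's centre along each tray axis and 0.35 rad of its direction (either way round), released and at rest; the amber bottle stands within 40 mm of its start (all of step 4 and x of pressure_plate in the frame of red_tray between -0.011 and 0.011 m and y of pressure_plate in the frame of red_tray between -0.011 and 0.011 m and z of pressure_plate in the frame of red_tray between 0.004 and 0.012 m and angle between each of pressure_plate, circuit_board, nest_plate's own z axis and vertical below 0.12 rad and angle between the x axis of pressure_plate and the x axis of red_tray, either way round below 0.35 rad and linear speed of each of pressure_plate, circuit_board, nest_plate below 0.03 m/s and contact force between each of pressure_plate, circuit_board, nest_plate and the fingers below 0.1 N and x of circuit_board in the frame of green_tray between -0.011 and 0.011 m and y of circuit_board in the frame of green_tray between -0.011 and 0.011 m and z of circuit_board in the frame of green_tray between 0.004 and 0.012 m and angle between the x axis of circuit_board and the x axis of green_tray, either way round below 0.35 rad and x of nest_plate in the frame of white_tray between -0.011 and 0.011 m and y of nest_plate in the frame of white_tray between -0.011 and 0.011 m and z of nest_plate in the frame of white_tray between 0.004 and 0.012 m and angle between the x axis of nest_plate and the x axis of white_tray, either way round below 0.35 rad and angle between flux_bottle's own z axis and vertical below 0.3 rad and distance of flux_bottle from where it was at the start of the episode below 0.04 m); the robot touches nothing.
It fails at once if one of the four parts is dropped (falls free faster than 0.7 m/s, that is from more than about 25 mm) ((linear speed of pressure_plate above 0.7 m/s and contact force between pressure_plate and the fingers below 0.01 N) or (linear speed of circuit_board above 0.7 m/s and contact force between circuit_board and the fingers below 0.01 N) or (linear speed of nest_plate above 0.7 m/s and contact force between nest_plate and the fingers below 0.01 N) or (linear speed of probe_cassette above 0.7 m/s and contact force between probe_cassette and the fingers below 0.01 N)).
It fails at once if one of the four parts is tipped more than 40 degrees (angle between any of pressure_plate, circuit_board, nest_plate, probe_cassette's own z axis and vertical above 0.7 rad).
It fails at once if the amber bottle is knocked over or pushed more than 40 mm (angle between flux_bottle's own z axis and vertical above 0.5 rad or distance of flux_bottle from where it was at the start of the episode above 0.04 m).
It also fails if it takes over 102 s, if anything falls off the work surface, if the arm or the gripper's body presses on something with over 40 N, if the wrist force passes 120 N, or if a joint passes its speed limit or range.

ROBOT

A 6-joint arm with a two-finger parallel gripper is mounted at the origin on a cart in front of the work surface, level with it; the furniture and walls round the work are solid. World frame = base frame: x ahead of the robot, y to its left, z up, the work surface at z = 0. Lengths are in m, angles in rad, forces in N, time in s.
With the tool pointing down it reaches from about 0.3 to 1 m from the base axis. Payload 5.1 kg.
Tool frame: the origin (TCP) lies midway between the tips of the shut fingers; the grasp point (between the pads) lies 19 mm behind it; z points along the fingers, y is the line along which they close (so a half turn about z gives the same grasp; the last joint's range is limited). The gripper opens to 95 mm and grips with 3 to 60 N. Pads are 20 mm wide; open, the fingers measure 119 mm over their backs; the gripper's body (75 mm by 180 mm) begins 59 mm behind the grasp point.
Start: joints at [1.099, 0.124, 1.65, -0, 1.367, -0.083], TCP at [0.246, 0.601, 0.215] pointing down, gripper open.
Joint ranges: [-2.61, 2.61], [-1.02, 2.33], [0.03, 2.71], [-1.35, 4.49], [0.32, 2.68], [-2.91, 2.91]. Speed limits (rad/s): [2.57, 2.57, 3.14, 3.14, 3.14, 3.14].

INTERFACE

Orientations are given as a rotation vector (axis times angle).
In Python, from station import state, viewer, order gives the robot as it stands.
- The arm moves only by the shell command python3 -m handwheel 'ROWS' [FORCE]. ROWS is JSON, a list of rows, each a list of 7 numbers: the finger opening in mm, from 0 to 95.1, then the shift along the world's x, y, z in units of 50 mm (1.0 is 50 mm), then the turn, a rotation vector about the world's x, y, z in units of 10 degrees (1.0 is 10 degrees). A call has 1 to 8 rows; each row shifts and turns the commanded pose from where the row before left it; what a row does not reach is not made up. A row lasts 1/8 s, in which the tool goes at most 62.5 mm and 10.7 degrees, less where a joint would pass 70% of its speed; a pose out of reach is approached as far as the arm can. A call is refused whole if a number of a shift passes 1 or a number of a turn 1, either way. A call with a gripper value outside its range is refused whole. The fingers move at their own pace and stop on an object; FORCE is the grip in N (left out, the last holds). Time passes only in rows, so rows that do not move let the fingers close. It gives the time, the measured TCP pose, the force, the opening and the grip force at its end, in the units of the state.
- state(): the state, without advancing time (a new reading comes with each control period).
- viewer.capture(name): name is "side" or "top" or "wrist"; returns the picture (480x640x3 uint8, red, green, blue); there is no depth.
- viewer.get_calibration(name): a dict with "K" (3x3 intrinsics, pixels), "R" (3x3) and "t" (3): a world point X has camera coordinates R X + t. Camera axes: x right, y down, z forward; pixel columns grow to the right and rows downward; lengths in m; the calibration is good to about 2 mm. A picture is of the moment at which its call begins: read the wrist's pose just before it. get_calibration takes no time and is no camera call; for the wrist camera it gives the pose at the moment of the call.
- order.close_job(): hands the job in; it is judged then, once.
The state is a dict: "time": time; "joint_positions": joint angles; "dq": joint speeds; "joint_efforts": joint torques, N m; "tcp_pos": TCP position; "orientation": TCP orientation; "ft_force": force on the tool from outside, world axes, zero at the start; "torque": the same for the moment, N m; "grip_width": finger opening in m; "gripper_force": force on a finger pad.
Only numpy, scipy, OpenCV 4.12 (cv2) and the standard library are available. Lean on these libraries where they do the work, as an engineer would, in place of code of your own. Each camera call takes 0.05 s, during which the arm holds its last target. There are 200 camera calls.

## Working session

There is one attempt and no reset: what is moved stays moved. The work goes in short steps, Python scripts to look and compute and a shell command to move; the robot and the scene stay as the last step left them, time stands still between calls to the robot, and variables do not carry over. Pictures are saved under pics/ and viewed, at most 17 in all, crops included, and the job is handed in when it is done.

```bash
ls; mkdir -p pics; python3 - <<'E'
from station import state, viewer
import cv2
for n in("top","side"):
    cv2.imwrite(f"pics/{n}0.png",viewer.capture(n)[:,:,::-1])
s=state();print(s["time"],s["tcp_pos"],s["orientation"],s["grip_width"])
c=viewer.get_calibration("top");print(c)
E
```

```text
pics
0.1 [0.24615984 0.60094027 0.21347432] [-6.06723644e-01 -3.08191632e+00  2.95596167e-03] 0.09490233429365771
{'K': array([[591.66312387,   0.        , 315.56672757],
       [  0.        , 591.66312387, 230.93276336],
       [  0.        ,   0.        ,   1.        ]]), 'R': array([[ 0.00229933, -0.99997427, -0.00679476],
       [-0.98717838, -0.00118532, -0.15961656],
       [ 0.1596044 ,  0.00707465, -0.9871557 ]]), 't': array([0.07843172, 0.53668967, 1.06785642])}
```

View pics/top0.png

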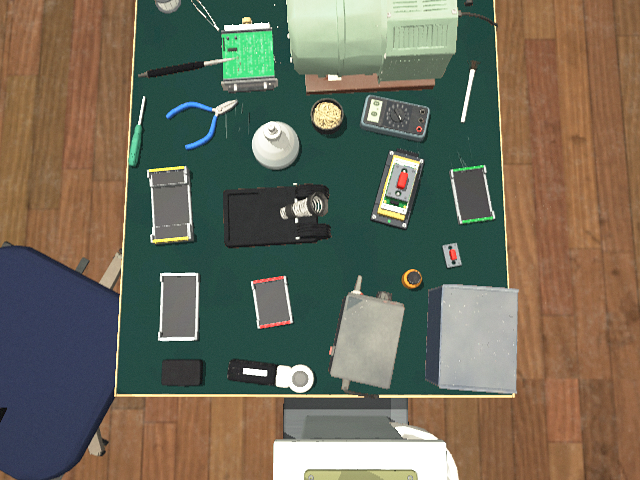

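View pics/side0.png

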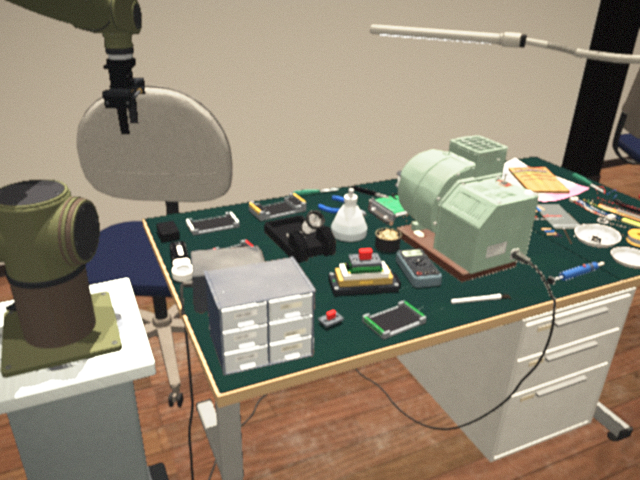

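Top view: the candidates for the pressure plate are the red handle on the jig at (402,180) and the small look-alike on the desk at (452,255). I choose the jig one. Trays: yellow (170,205), white (180,306), red (272,302), green (472,194); bottle (412,279).

```bash
python3 - <<'E'
import cv2,numpy as np
im=cv2.imread("pics/top0.png")
def crop(u,v,w,h,s):
    c=cv2.resize(im[v:v+h,u:u+w],None,fx=s,fy=s,interpolation=cv2.INTER_CUBIC)
    for i in range(0,w,10):
        L=8 if i%50 else 20
        cv2.line(c,(i*s,0),(i*s,L),(255,255,255),1)
        cv2.putText(c,str(u+i),(i*s,26),0,.35,(255,255,0),1)
    for i in range(0,h,10):
        cv2.line(c,(0,i*s),(8,i*s),(255,255,255),1); cv2.putText(c,str(v+i),(10,i*s+4),0,.35,(255,255,0),1)
    return c
cv2.imwrite("pics/jig.png",crop(362,142,140,100,5)[:, :])
a=crop(140,160,60,90,6);b=crop(150,264,60,90,6)
cv2.imwrite("pics/t1.png",np.hstack([a,b]))
a=crop(244,268,60,70,6);b=crop(442,158,60,70,6)
cv2.imwrite("pics/t2.png",np.hstack([a,b]))
E
```

```text
(no output)
```

View pics/jig.png

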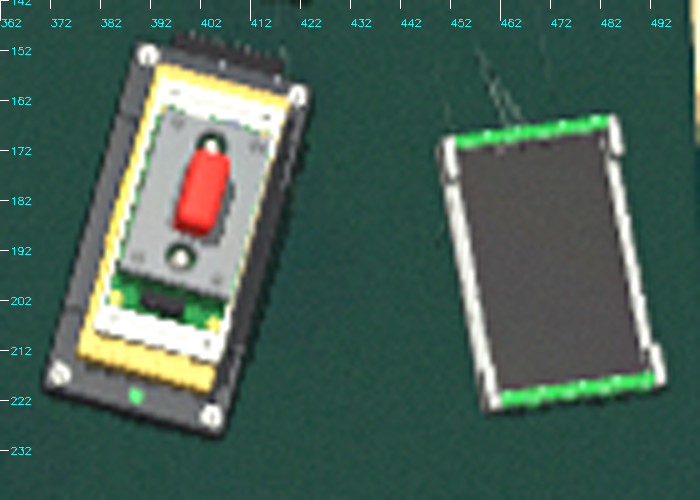

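View pics/t1.png

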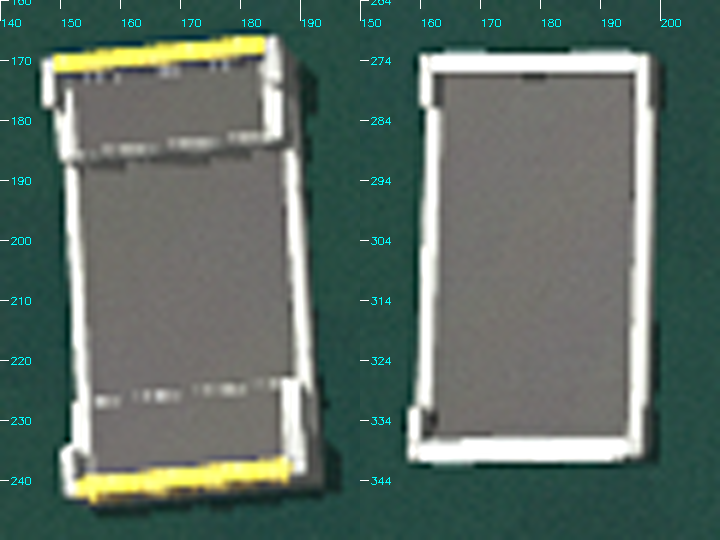

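View pics/t2.png

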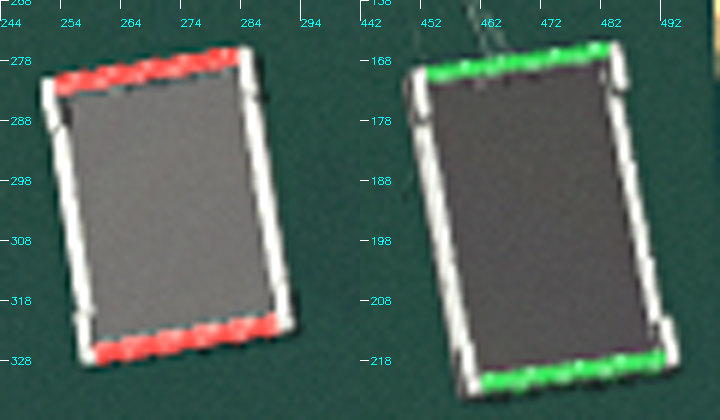

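The crops confirm the choice: the jig holds the large plate, with the cassette, nest plate and board visible below it. Tray and jig corners are readable, so I fit poses from them.

```bash
cat > h.py <<'E'
import numpy as np
from scipy.optimize import least_squares
def proj(c,X):
    p=np.asarray(X)@c["R"].T+c["t"]; q=p@c["K"].T; return q[:,:2]/q[:,2:]
def fit(c,P,uv,x0):
    """P: object points (object x,y; z = world). returns x,y,yaw,rms px"""
    P=np.array(P,float);uv=np.array(uv,float)
    def f(s):
        C,S=np.cos(s[2]),np.sin(s[2])
        W=np.c_[s[0]+C*P[:,0]-S*P[:,1],s[1]+S*P[:,0]+C*P[:,1],P[:,2]]
        return (proj(c,W)-uv).ravel()
    r=least_squares(f,x0); return r.x,np.sqrt(np.mean(r.fun**2))
def rect(L,W,z): # image order TL,TR,BR,BL with world x up, y left
    return [(L/2,W/2,z),(L/2,-W/2,z),(-L/2,-W/2,z),(-L/2,W/2,z)]
E
python3 - <<'E'
from h import *
from station import viewer
c=viewer.get_calibration("top")
D={"yellow":(rect(.144,.078,.028),[(147,170),(186.7,166),(191.3,239.7),(151,242.7)]),
"white":(rect(.126,.074,.016),[(160,273.2),(198.7,272.8),(197.5,340.7),(158.5,340.7)]),
"red":(rect(.09,.068,.016),[(251,281.3),(286,276),(292.8,322.7),(258.3,328.5)]),
"green":(rect(.108,.07,.016),[(450.8,170),(485,165),(495.3,218),(460.3,223.5)]),
"jig":(rect(.144,.072,.018),[(389.2,151),(424.4,160.4),(406.4,229.6),(371,220.4)]),
"cass":(rect(.118,.052,.034),[(393.4,155),(420.6,162),(404.4,220.4),(377.6,212.4)]),
"posts":([(.022,0,.07),(-.022,0,.07)],[(404.4,171.2),(398,193.6)]),
"bottle":([(0,0,.056),(0,0,.056)],[(413,278.5)]*2)}
for k,(P,uv) in D.items():
    s,e=fit(c,P,uv,[.55,0,0]); print(k,s.round(4),np.degrees(s[2]).round(1),e.round(2))
from station import state
from scipy.spatial.transform import Rotation as R
s=state();print(R.from_rotvec(s["orientation"]).as_matrix().round(3))
w=viewer.get_calibration("wrist");print(w["R"].round(3),(-w["R"].T@w["t"]).round(3),w["K"][0,0])
E
```

```text
yellow [0.5907 0.3613 0.0971] 5.6 0.3
white [0.396  0.3378 0.0158] 0.9 0.27
red [0.4049 0.1615 0.1623] 9.3 0.38
green [ 0.6141 -0.2255  0.1443] 8.3 0.42
jig [ 0.6213 -0.0799 -0.2673] -15.3 0.35
cass [ 0.6231 -0.0803 -0.2813] -16.1 0.33
posts [ 0.6237 -0.0795 -0.2903] -16.6 0.1
bottle [ 0.4465 -0.0993  0.    ] 0.0 0.0
[[-0.925  0.379 -0.001]
 [ 0.379  0.925 -0.002]
 [ 0.    -0.002 -1.   ]]
[[ 0.379  0.926 -0.002]
 [ 0.897 -0.366  0.25 ]
 [ 0.23  -0.097 -0.968]] [0.182 0.628 0.383] 344.9761968609766
```

```bash
python3 -m handwheel '[[95,0.4,-0.8,0.1,0,0,0.1],[95,0.47,-0.86,0.1,0,0,0.1],[95,0.47,-0.86,0.1,0,0,0.1],[95,0.47,-0.86,0.1,0,0,0.1],[95,0.47,-0.86,0.1,0,0,0.1],[95,0.47,-0.86,0.1,0,0,0.1],[95,0.47,-0.86,0,0,0,0],[95,0.47,-0.86,0,0,0,0]]' 10
python3 -m handwheel '[[60,0.47,-0.86,0,0,0,0],[60,0.47,-0.86,0,0,0,0],[60,0.47,-0.86,0,0,0,0],[60,0.47,-0.86,0,0,0,0],[60,0.47,-0.86,0,0,0,0],[60,0.47,-0.86,0,0,0,0],[60,0.4,-0.7,0,0,0,0],[60,0,0,0,0,0,0]]'
python3 - <<'E'
from station import state, viewer
import cv2,pickle
s=state(); c=viewer.get_calibration("wrist")
im=viewer.capture("wrist")[:,:,::-1]; cv2.imwrite("pics/w1.png",im); pickle.dump(c,open("w1.pkl","wb"))
print(s["time"],s["tcp_pos"],s["orientation"])
E
```

```text
time: 1.1
tcp_pos: [0.4312, 0.2589, 0.2444]
orientation: [-0.444, -3.11, 0.0]
ft_force: [0.4, 0.2, 0.5]
grip_width: 0.0948
gripper_force: 0.0
time: 2.1
tcp_pos: [0.5923, -0.0347, 0.2437]
orientation: [-0.45, -3.108, 0.0]
ft_force: [-0.4, -0.3, -0.2]
grip_width: 0.0602
gripper_force: 0.0
2.1 [ 0.59231429 -0.03466138  0.24368405] [-4.49893373e-01 -3.10767855e+00  2.63229760e-04]
```

View pics/w1.png

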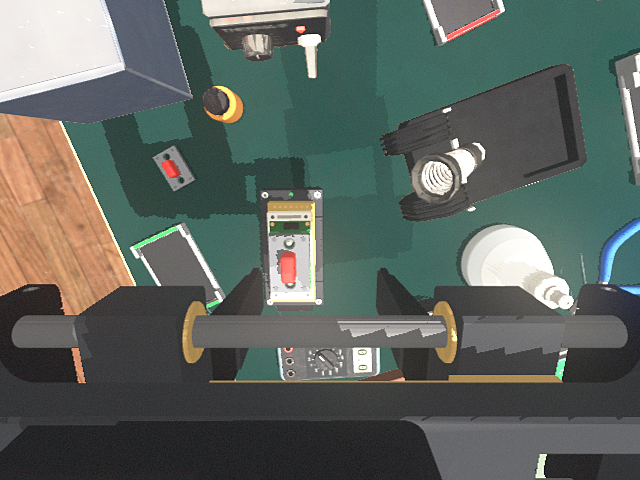

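The wrist view shows the jig upright in the frame, corners about (262,189) to (325,305), red handle at (288,267), bottle at (223,104) and the small look-alike at (172,168). I enlarge the jig.

```bash
cat >> h.py <<'E'
import cv2
def crop(im,u,v,w,h,s):
    c=cv2.resize(im[v:v+h,u:u+w],None,fx=s,fy=s,interpolation=cv2.INTER_CUBIC)
    for i in range(0,w,10):
        cv2.line(c,(i*s,0),(i*s,8),(255,255,255),1); cv2.putText(c,str(u+i),(i*s,20),0,.35,(255,255,0),1)
    for i in range(0,h,10):
        cv2.line(c,(0,i*s),(8,i*s),(255,255,255),1); cv2.putText(c,str(v+i),(10,i*s+4),0,.35,(255,255,0),1)
    return c
E
python3 -c "
from h import *
cv2.imwrite('pics/w1c.png',crop(cv2.imread('pics/w1.png'),240,184,100,125,4))"
```

```text
(no output)
```

View pics/w1c.png

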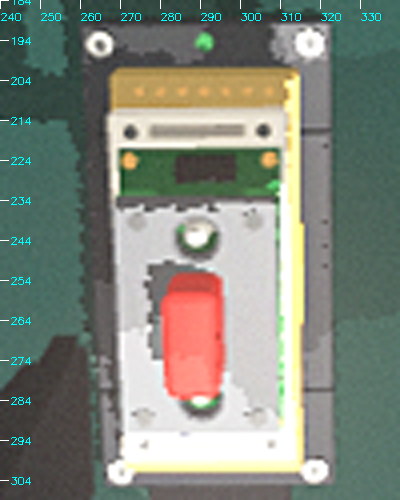

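```bash
python3 - <<'E'
from h import *
import pickle
c=pickle.load(open("w1.pkl","rb"))
def r(L,W,z): return [(-L/2,-W/2,z),(-L/2,W/2,z),(L/2,W/2,z),(L/2,-W/2,z)]
g=lambda a:[(240+x/4,184+y/4) for x,y in a]
for k,P,uv in [("jig",r(.144,.072,.018),g([(80,27),(332,27),(330,486),(105,486)])),
 ("cass",r(.118,.052,.034),g([(110,68),(300,68),(302,472),(124,470)])),
 ("plate",r(.064,.042,.070),g([(117,200),(280,205),(280,432),(124,432)])),
 ("board",r(.082,.044,.048)[:2],g([(118,150),(280,150)])),
 ("posts",[(-.022,0,.07),(.022,0,.07)],g([(197,237),(200,402)]))]:
    s,e=fit(c,P,uv,[.62,-.08,-.28]); print(k,s.round(4),np.degrees(s[2]).round(1),e.round(2))
E
```

```text
jig [ 0.626  -0.077  -0.2829] -16.2 0.71
cass [ 0.6244 -0.0761 -0.2877] -16.5 0.68
plate [ 0.6257 -0.0761 -0.2966] -17.0 0.42
board [ 0.6254 -0.0774 -0.2866] -16.4 0.11
posts [ 0.6257 -0.0766 -0.2903] -16.6 0.42
```

```bash
python3 -m handwheel '[[60,0.35,-0.46,-0.3,0,0,0],[60,0.3,-0.4,-0.5,0,0,0],[60,0,0,-0.6,0,0,0],[60,0,0,-0.6,0,0,0],[60,0,0,-0.5,0,0,0],[40,0,0,-0.5,0,0,0],[35,0,0,-0.37,0,0,0],[35,0,0,0,0,0,0]]' 10
python3 -m handwheel '[[8,0,0,0,0,0,0],[8,0,0,0,0,0,0],[8,0,0,0,0,0,0],[8,0,0,0,0,0,0]]' 20
```

```text
time: 3.15
tcp_pos: [0.6229, -0.0745, 0.0743]
orientation: [-0.443, -3.107, -0.001]
ft_force: [-0.2, 0.1, 0.5]
grip_width: 0.0373
gripper_force: 0.0
time: 3.65
tcp_pos: [0.6252, -0.0759, 0.0774]
orientation: [0.445, 3.108, -0.0]
ft_force: [-0.4, -0.4, 3.1]
grip_width: 0.0138
gripper_force: 20.0
```

```bash
python3 -m handwheel '[[8,0,0,0.15,0,0,0],[8,0,0,0.25,0,0,0],[8,0,0,0.35,0,0,0],[8,0,0,0.4,0,0,0],[8,0,0,0.4,0,0,0],[8,0,0,0.4,0,0,0],[8,0,0,0.35,0,0,0],[8,0,0,0.2,0,0,0]]' 25
python3 -m handwheel '[[8,-0.3,0.35,0,0,0,0.2],[8,-0.5,0.5,0,0,0,0.4],[8,-0.6,0.65,0,0,0,0.4],[8,-0.6,0.65,0,0,0,0.4],[8,-0.6,0.65,0,0,0,0.4],[8,-0.6,0.65,0,0,0,0.4],[8,-0.5,0.55,0,0,0,0.2],[8,-0.35,0.4,0,0,0,0.17]]' 25
python3 -m handwheel '[[8,-0.2,0.2,0,0,0,0],[8,-0.16,0.15,0,0,0,0],[8,0,0,0,0,0,0],[8,0,0,0,0,0,0]]'
python3 - <<'E'
from station import state, viewer
import cv2,pickle
s=state(); c=viewer.get_calibration("wrist")
im=viewer.capture("wrist")[:,:,::-1]; cv2.imwrite("pics/w2.png",im); pickle.dump(c,open("w2.pkl","wb"))
print(s["time"],s["tcp_pos"],s["orientation"],s["grip_width"])
E
```

```text
time: 4.65
tcp_pos: [0.6249, -0.0756, 0.2029]
orientation: [0.444, 3.108, -0.0]
ft_force: [0.5, 0.4, -2.7]
grip_width: 0.0137
gripper_force: 24.9
time: 5.65
tcp_pos: [0.4205, 0.1454, 0.201]
orientation: [0.261, -3.13, -0.0]
ft_force: [0.0, 0.6, -1.7]
grip_width: 0.014
gripper_force: 24.9
time: 6.15
tcp_pos: [0.4043, 0.1616, 0.2012]
orientation: [-0.257, 3.131, -0.0]
ft_force: [-0.0, -0.3, -1.4]
grip_width: 0.0141
gripper_force: 24.9
6.15 [0.40433893 0.1615862  0.20117936] [-2.56948510e-01  3.13091902e+00 -4.29470828e-04] 0.014103874629037826
```

View pics/w2.png

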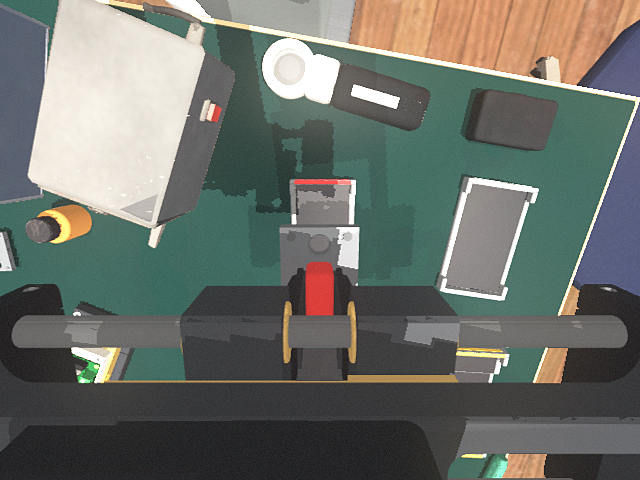

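Holding the plate level, with the tray's red end strip at (290–356,180) below it and nicely aligned. I check the tray position with both fits.

```bash
python3 - <<'E'
from h import *
import pickle
c=pickle.load(open("w2.pkl","rb"))
def r(L,W,z): return [(-L/2,-W/2,z),(-L/2,W/2,z),(L/2,W/2,z),(L/2,-W/2,z)]
for k,P,uv,x0 in [("red",r(.09,.068,.016)[:2],[(290,180),(356,180)],[.405,.16,.16]),
 ("white",r(.126,.074,.016),[(467,177),(538,188),(505,299),(438,290)],[.396,.338,0]),
 # plate in hand: top face corners at z=.2012-.029+.022
 ("plate",r(.064,.042,.194)[:2],[(279,227),(359,227)],[.405,.16,.16])]:
    s,e=fit(c,P,uv,x0); print(k,s.round(4),np.degrees(s[2]).round(1),e.round(2))
E
```

```text
red [0.4069 0.166  0.1643] 9.4 0.33
white [0.3972 0.3406 0.0203] 1.2 0.83
plate [0.4049 0.1618 0.1644] 9.4 0.06
```

```bash
python3 -m handwheel '[[8,0.04,0.07,-0.3,0,0,0],[8,0,0,-0.5,0,0,0],[8,0,0,-0.6,0,0,0],[8,0,0,-0.6,0,0,0],[8,0,0,-0.5,0,0,0],[8,0,0,-0.4,0,0,0],[8,0,0,-0.2,0,0,0],[8,0,0,-0.06,0,0,0]]' 25
python3 -m handwheel '[[8,0,0,-0.05,0,0,0],[8,0,0,-0.05,0,0,0],[8,0,0,0,0,0,0]]'
```

```text
time: 7.2
tcp_pos: [0.4055, 0.1653, 0.0422]
orientation: [0.258, -3.129, 0.0]
ft_force: [-1.2, -0.0, -1.6]
grip_width: 0.0137
gripper_force: 24.9
time: 7.58
tcp_pos: [0.4061, 0.1655, 0.0385]
orientation: [-0.258, 3.13, 0.0]
ft_force: [0.4, 0.3, -1.6]
grip_width: 0.0141
gripper_force: 24.9
```

```bash
python3 -m handwheel '[[8,0,0,-0.02,0,0,0],[8,0,0,-0.02,0,0,0],[8,0,0,0,0,0,0]]'
python3 -m handwheel '[[8,0,0,-0.02,0,0,0],[8,0,0,0,0,0,0]]'
```

```text
time: 7.95
tcp_pos: [0.4064, 0.1656, 0.0374]
orientation: [-0.258, 3.131, -0.0]
ft_force: [-2.5, -1.1, 6.0]
grip_width: 0.0134
gripper_force: 25.0
time: 8.2
tcp_pos: [0.4065, 0.1656, 0.0373]
orientation: [0.258, -3.131, 0.001]
ft_force: [-5.8, -2.2, 12.7]
grip_width: 0.0137
gripper_force: 25.0
```

```bash
python3 -m handwheel '[[8,0,0,0.02,0,0,0],[20,0,0,0,0,0,0],[40,0,0,0,0,0,0],[50,0,0,0,0,0,0],[50,0,0,0.3,0,0,0],[50,0,0,0.6,0,0,0],[50,0,0,0.6,0,0,0],[50,0,0,0.6,0,0,0]]'
python3 -m handwheel '[[50,0,0,0.6,0,0,0],[50,0,0,0.5,0,0,0],[50,0,0,0,0,0,0]]'
python3 - <<'E'
from station import state, viewer
import cv2,pickle
from h import *
s=state(); c=viewer.get_calibration("wrist")
im=viewer.capture("wrist")[:,:,::-1]; pickle.dump(c,open("w3.pkl","wb"))
t=viewer.capture("top")[:,:,::-1]
cv2.imwrite("pics/w3.png",np.hstack([crop(im,265,170,110,140,4)[:440],crop(t,362,142,72,110,4)[:440]]))
print(s["time"],s["tcp_pos"],s["orientation"],s["grip_width"])
E
```

```text
time: 9.2
tcp_pos: [0.4061, 0.1655, 0.1432]
orientation: [-0.258, 3.13, 0.0]
ft_force: [0.5, 0.6, 0.1]
grip_width: 0.0499
gripper_force: 0.0
time: 9.57
tcp_pos: [0.4075, 0.1659, 0.1994]
orientation: [-0.258, 3.125, 0.002]
ft_force: [0.4, 0.8, -1.1]
grip_width: 0.0502
gripper_force: 0.0
9.575 [0.40747882 0.16592244 0.1994372 ] [-2.57651114e-01  3.12492765e+00  1.80050797e-03] 0.050229809641041054
```

View pics/w3.png

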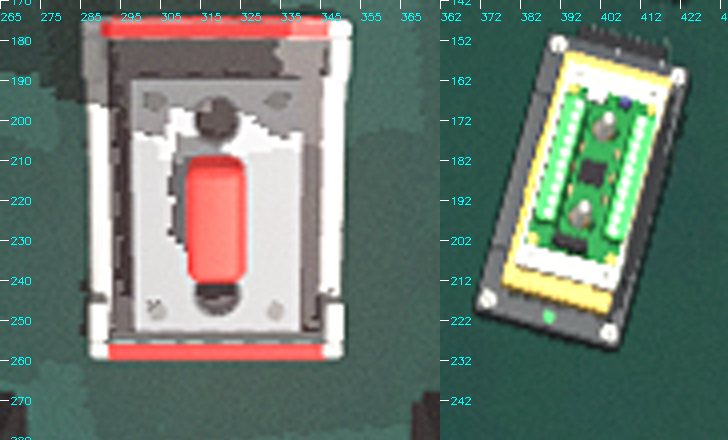

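The plate sits flat in the red tray, centred by eye; the board and lower parts are still on the posts. I compute the offset.

```bash
python3 - <<'E'
from h import *
import pickle
from station import viewer
c=pickle.load(open("w3.pkl","rb"))
def r(L,W,z): return [(-L/2,-W/2,z),(-L/2,W/2,z),(L/2,W/2,z),(L/2,-W/2,z)]
g=lambda a:[(265+x/4,170+y/4) for x,y in a]
T,e=fit(c,r(.09,.068,.016),g([(85,17),(351,19),(342,359),(90,358)]),[.405,.16,.16])
P,e2=fit(c,r(.064,.042,.030),g([(131,80),(304,80),(303,332),(137,332)]),[.405,.16,.16])
d=P[:2]-T[:2];C,S=np.cos(T[2]),np.sin(T[2])
print(T.round(4),e,P.round(4),e2,"dx,dy tray",(C*d[0]+S*d[1]).round(4),(-S*d[0]+C*d[1]).round(4))
t=viewer.get_calibration("top")
h=lambda a:[(362+(x-440)/4,142+y/4) for x,y in a]
print(fit(t,[(.022,0,.07),(-.022,0,.07)],h([(606,121),(580,207)]),[.62,-.08,-.28]))
E
```

```text
[0.4061 0.166  0.1592] 0.2888555925073641 [0.4072 0.1666 0.1721] 0.21958988733972346 dx,dy tray 0.0011 0.0004
(array([ 0.62257391, -0.07772603, -0.30496002]), np.float64(0.19867849274816587))
```

```bash
python3 -m handwheel '[[65,0.3,-0.35,0,0,0,-0.2],[65,0.5,-0.55,0,0,0,-0.4],[65,0.6,-0.65,0,0,0,-0.4],[65,0.6,-0.65,0,0,0,-0.4],[65,0.6,-0.65,0,0,0,-0.4],[65,0.6,-0.65,0,0,0,-0.4],[65,0.5,-0.55,0,0,0,-0.2],[65,0.35,-0.4,0,0,0,-0.17]]' 15
python3 -m handwheel '[[65,0.2,-0.25,0,0,0,0],[65,0.11,-0.15,-0.3,0,0,0],[65,0,0,-0.6,0,0,0],[65,0,0,-0.6,0,0,0],[65,0,0,-0.5,0,0,0],[65,0,0,-0.3,0,0,0],[65,0,0,-0.1,0,0,0],[65,0,0,0,0,0,0]]'
```

```text
time: 10.68
tcp_pos: [0.6082, -0.0582, 0.1937]
orientation: [-0.447, -3.106, -0.0]
ft_force: [0.2, 0.1, 0.1]
grip_width: 0.0652
gripper_force: 0.0
time: 11.68
tcp_pos: [0.6241, -0.0769, 0.0764]
orientation: [0.444, 3.11, -0.0]
ft_force: [0.6, -0.1, 0.6]
grip_width: 0.0649
gripper_force: 0.0
```

```bash
python3 -m handwheel '[[65,0.02,0,-0.25,0,0,0],[65,0,0,-0.2,0,0,0],[65,0,0,-0.08,0,0,0],[65,0,0,0,0,0,0]]' 8
python3 -m handwheel '[[42,0,0,0,0,0,0],[42,0,0,0,0,0,0],[42,0,0,0,0,0,0],[42,0,0,0,0,0,0]]' 8
python3 -m handwheel '[[38,0,0,0,0,0,0],[38,0,0,0,0,0,0]]' 20
python3 -m handwheel '[[38,0,0,0.05,0,0,0],[38,0,0,0.1,0,0,0],[38,0,0,0.1,0,0,0],[38,0,0,0,0,0,0]]'
python3 - <<'E'
from station import state, viewer
import cv2,pickle
from h import *
s=state(); c=viewer.get_calibration("wrist")
im=viewer.capture("wrist")[:,:,::-1]; pickle.dump(c,open("w4.pkl","wb"))
cv2.imwrite("pics/w4.png",crop(im,240,160,160,150,5)[:600])
E
```

```text
time: 12.18
tcp_pos: [0.6245, -0.077, 0.049]
orientation: [-0.445, -3.109, -0.0]
ft_force: [0.1, -0.2, -0.6]
grip_width: 0.0652
gripper_force: 0.0
time: 12.68
tcp_pos: [0.6251, -0.0772, 0.05]
orientation: [0.445, 3.109, -0.0]
ft_force: [0.0, -0.7, 1.8]
grip_width: 0.0438
gripper_force: 8.0
time: 12.92
tcp_pos: [0.6251, -0.0772, 0.0501]
orientation: [0.445, 3.109, -0.0]
ft_force: [-0.7, -1.3, 2.8]
grip_width: 0.0437
gripper_force: 20.0
time: 13.42
tcp_pos: [0.6254, -0.0771, 0.0629]
orientation: [0.445, 3.109, -0.0]
ft_force: [-0.1, 0.3, -1.3]
grip_width: 0.0438
gripper_force: 20.0
```

View pics/w4.png

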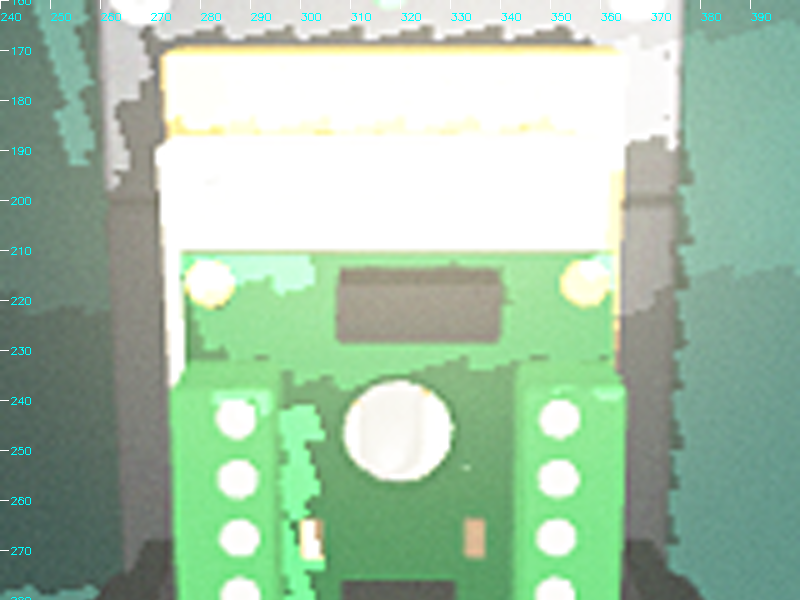

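The board (green strips at u≈285 and 350) has lifted level off the nest plate, which stays on the cassette. I carry it to the green tray.

```bash
python3 -m handwheel '[[38,0,0,0.15,0,0,0],[38,0,0,0.3,0,0,0],[38,0,0,0.4,0,0,0],[38,0,0,0.4,0,0,0],[38,0,0,0.4,0,0,0],[38,0,0,0.3,0,0,0],[38,-0.02,-0.2,0.1,0,0,0.2],[38,-0.03,-0.4,0,0,0,0.3]]' 20
python3 -m handwheel '[[38,-0.03,-0.45,0,0,0,0.4],[38,-0.03,-0.45,0,0,0,0.4],[38,-0.03,-0.45,0,0,0,0.4],[38,-0.03,-0.45,0,0,0,0.4],[38,-0.01,-0.35,0,0,0,0.2],[38,0,-0.15,0,0,0,0.18],[38,0,0,0,0,0,0],[38,0,0,0,0,0,0]]' 20
python3 - <<'E'
from station import state, viewer
import cv2,pickle
from h import *
s=state(); c=viewer.get_calibration("wrist")
im=viewer.capture("wrist")[:,:,::-1]; pickle.dump(c,open("w5.pkl","wb"))
cv2.imwrite("pics/w5.png",crop(im,240,140,160,150,5)[:600])
print(s["time"],s["tcp_pos"],s["orientation"],s["grip_width"])
E
```

```text
time: 14.48
tcp_pos: [0.6228, -0.1069, 0.1661]
orientation: [0.304, 3.125, -0.0]
ft_force: [0.0, -0.6, -0.9]
grip_width: 0.044
gripper_force: 20.0
time: 15.48
tcp_pos: [0.6159, -0.2217, 0.1648]
orientation: [0.233, -3.133, -0.0]
ft_force: [-0.5, -0.2, -0.8]
grip_width: 0.0438
gripper_force: 20.0
15.475 [ 0.61588766 -0.2216748   0.16476979] [ 2.33024739e-01 -3.13283678e+00 -4.17449512e-04] 0.04376970565253693
```

View pics/w5.png

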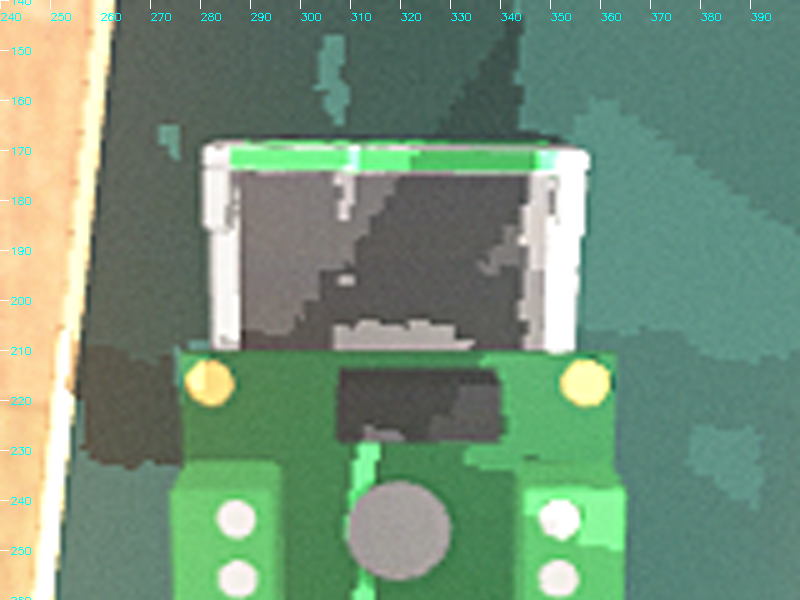

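The tray's near end wall runs (280,169)–(358,170) and the held board's near edge (276,210)–(363,210), well aligned.

```bash
python3 - <<'E'
from h import *
import pickle
c=pickle.load(open("w5.pkl","rb"))
def r(L,W,z): return [(-L/2,-W/2,z),(-L/2,W/2,z)]
g=lambda a:[(240+x/5,140+y/5) for x,y in a]
print(fit(c,r(.108,.07,.016),g([(202,145),(589,149)]),[.615,-.22,.15]))
print(fit(c,r(.082,.044,.1627),g([(180,350),(616,351)]),[.615,-.22,.15]))
E
```

```text
(array([ 0.61581641, -0.22211888,  0.13888625]), np.float64(0.017576353668204273))
(array([ 0.61565055, -0.22141107,  0.14669488]), np.float64(0.12981053109726567))
```

```bash
python3 -m handwheel '[[38,0,-0.01,-0.3,0,0,0],[38,0,0,-0.5,0,0,0],[38,0,0,-0.6,0,0,0],[38,0,0,-0.6,0,0,0],[38,0,0,-0.5,0,0,0],[38,0,0,-0.3,0,0,0],[38,0,0,-0.1,0,0,0],[38,0,0,0,0,0,0]]' 20
python3 -m handwheel '[[38,0,0,-0.03,0,0,0],[38,0,0,-0.03,0,0,0],[38,0,0,0,0,0,0]]'
```

```text
time: 16.52
tcp_pos: [0.6162, -0.2226, 0.0199]
orientation: [-0.234, 3.133, -0.0]
ft_force: [0.6, -0.7, -0.7]
grip_width: 0.0438
gripper_force: 20.0
time: 16.9
tcp_pos: [0.6161, -0.2226, 0.017]
orientation: [-0.233, 3.132, -0.0]
ft_force: [0.7, -0.1, -0.7]
grip_width: 0.0437
gripper_force: 20.0
```

```bash
python3 -m handwheel '[[38,0,0,-0.03,0,0,0],[38,0,0,-0.03,0,0,0],[38,0,0,0,0,0,0]]'
python3 -m handwheel '[[38,0,0,-0.02,0,0,0],[38,0,0,-0.01,0,0,0],[38,0,0,0,0,0,0]]'
```

```text
time: 17.27
tcp_pos: [0.6157, -0.2224, 0.0134]
orientation: [0.233, -3.132, -0.0]
ft_force: [0.0, -0.4, -0.7]
grip_width: 0.0442
gripper_force: 20.0
time: 17.65
tcp_pos: [0.616, -0.2225, 0.0122]
orientation: [-0.233, 3.133, -0.0]
ft_force: [-0.8, -0.1, -0.5]
grip_width: 0.0441
gripper_force: 20.0
```

```bash
python3 -m handwheel '[[38,0,0,-0.01,0,0,0],[46,0,0,0,0,0,0],[50,0,0,0,0,0,0],[54,0,0,0,0,0,0],[54,0,0,0,0,0,0],[54,0,0,0.2,0,0,0],[54,0,0,0.5,0,0,0],[54,0,0,0.6,0,0,0]]'
python3 -m handwheel '[[54,0,0,0.6,0,0,0],[54,0,0,0.6,0,0,0],[54,0,0,0.5,0,0,0],[54,0,0,0,0,0,0]]'
python3 - <<'E'
from station import state, viewer
import cv2,pickle
from h import *
s=state(); c=viewer.get_calibration("wrist")
im=viewer.capture("wrist")[:,:,::-1]; pickle.dump(c,open("w6.pkl","wb"));cv2.imwrite("pics/w6.png",im)
print(s["time"],s["tcp_pos"],s["orientation"],s["grip_width"])
# board strips: bright green blobs; where model says the board should be
hsv=cv2.cvtColor(np.ascontiguousarray(im),cv2.COLOR_BGR2HSV)
m=cv2.inRange(hsv,(50,90,60),(75,255,255)); m[:150]=0
n,l,st,ce=cv2.connectedComponentsWithStats(m)
for i in range(1,n):
    if st[i,4]>80: print(st[i],ce[i].round(1))
x,y,a=.6159,-.2224,.142
P=np.array([(-.041,-.022,.010),(-.041,.022,.010),(.041,.022,.010),(.041,-.022,.010)])
W=np.c_[x+np.cos(a)*P[:,0]-np.sin(a)*P[:,1],y+np.sin(a)*P[:,0]+np.cos(a)*P[:,1],P[:,2]]
print("expected board corners",proj(c,W).round(0).tolist())
E
```

```text
time: 18.65
tcp_pos: [0.6156, -0.2224, 0.0773]
orientation: [0.233, -3.132, -0.001]
ft_force: [-0.1, -0.4, 0.9]
grip_width: 0.0541
gripper_force: 0.0
time: 19.15
tcp_pos: [0.6176, -0.2233, 0.1654]
orientation: [-0.233, 3.127, -0.005]
ft_force: [-1.1, 0.6, 0.3]
grip_width: 0.0537
gripper_force: 0.0
19.15 [ 0.61763841 -0.22329679  0.16544229] [-0.23318086  3.12732008 -0.00486013] 0.0537116106682503
[289 167  63   5 235] [318.5 168.7]
[ 297  181   49   84 2145] [320.2 217.7]
[290 274  61   5 263] [318.2 276.3]
expected board corners [[298.0, 181.0], [345.0, 181.0], [343.0, 265.0], [298.0, 264.0]]
```

```bash
python3 -m handwheel '[[68,0.02,0.25,0,0,0,-0.2],[68,0.03,0.45,0,0,0,-0.4],[68,0.03,0.5,0,0,0,-0.4],[68,0.03,0.5,0,0,0,-0.4],[68,0.03,0.5,0,0,0,-0.4],[68,0.03,0.45,0,0,0,-0.4],[68,0.01,0.2,0,0,0,-0.2],[68,0,0.06,-0.2,0,0,-0.08]]' 8
python3 -m handwheel '[[68,0,0,-0.4,0,0,0],[68,0,0,-0.5,0,0,0],[68,0,0,-0.5,0,0,0],[68,0,0,-0.4,0,0,0],[68,0,0,-0.3,0,0,0],[68,0,0,0,0,0,0]]'
```

```text
time: 20.2
tcp_pos: [0.6247, -0.0764, 0.1505]
orientation: [-0.444, -3.109, 0.0]
ft_force: [0.1, -0.3, -0.7]
grip_width: 0.0684
gripper_force: 0.0
time: 20.95
tcp_pos: [0.6237, -0.077, 0.0447]
orientation: [-0.445, -3.107, -0.0]
ft_force: [-0.5, 0.6, 0.3]
grip_width: 0.0683
gripper_force: 0.0
```

```bash
python3 -m handwheel '[[68,0.01,0,-0.08,0,0,0],[68,0,0,-0.06,0,0,0],[68,0,0,0,0,0,0]]' 8
python3 -m handwheel '[[46,0,0,0,0,0,0],[46,0,0,0,0,0,0],[46,0,0,0,0,0,0]]' 8
```

```text
time: 21.32
tcp_pos: [0.6256, -0.077, 0.04]
orientation: [0.445, 3.109, -0.0]
ft_force: [-0.5, -0.1, 0.2]
grip_width: 0.0681
gripper_force: 0.0
time: 21.7
tcp_pos: [0.6255, -0.0772, 0.0399]
orientation: [0.444, 3.11, -0.001]
ft_force: [0.1, -1.4, 1.0]
grip_width: 0.0478
gripper_force: 8.0
```

```bash
python3 -m handwheel '[[56,0,0,0,0,0,0],[56,0,0,-0.03,0,0,0],[56,0,0,-0.02,0,0,0],[44,0,0,0,0,0,0],[44,0,0,0,0,0,0],[44,0,0,0,0,0,0]]' 25
python3 -m handwheel '[[44,0,0,0.05,0,0,0],[44,0,0,0.1,0,0,0],[44,0,0,0.2,0,0,0],[44,0,0,0.3,0,0,0],[44,0,0,0.4,0,0,0],[44,0,0,0.4,0,0,0],[44,0,0,0.2,0,0,0],[44,0,0,0,0,0,0]]'
python3 - <<'E'
from station import state, viewer
import cv2
from h import *
t=viewer.capture("top")[:,:,::-1]; w=viewer.capture("wrist")[:,:,::-1]
cv2.imwrite("pics/w7.png",np.hstack([cv2.resize(w,(400,300)),crop(t,362,142,100,75,4)]))
E
```

```text
time: 22.45
tcp_pos: [0.6253, -0.077, 0.037]
orientation: [-0.445, -3.11, -0.0]
ft_force: [1.0, -0.0, -1.6]
grip_width: 0.048
gripper_force: 25.0
time: 23.45
tcp_pos: [0.6262, -0.0772, 0.1212]
orientation: [0.444, 3.108, -0.0]
ft_force: [0.3, 0.5, -1.2]
grip_width: 0.048
gripper_force: 25.0
```

View pics/w7.png

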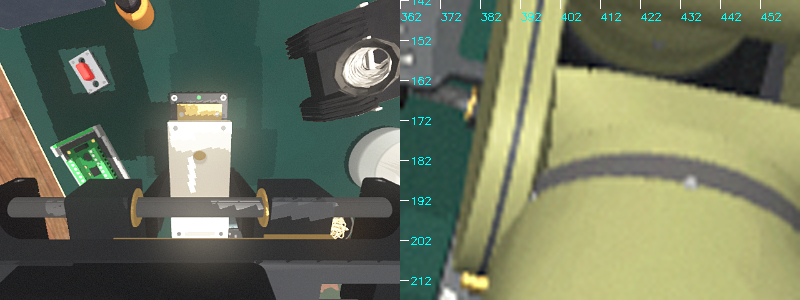

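The nest plate is lifted level, the cassette still on the jig; the board lies in the green tray at left. I carry it to the white tray.

```bash
python3 -m handwheel '[[44,0,0,0.3,0,0,0],[44,0,0,0.5,0,0,0],[44,0,0,0.5,0,0,0],[44,-0.1,0.2,0.2,0,0,0],[44,-0.25,0.4,0,0,0,0.15],[44,-0.35,0.6,0,0,0,0.2],[44,-0.35,0.65,0,0,0,0.2],[44,-0.35,0.65,0,0,0,0.2]]' 25
python3 -m handwheel '[[44,-0.35,0.65,0,0,0,0.2],[44,-0.35,0.65,0,0,0,0.2],[44,-0.35,0.65,0,0,0,0.2],[44,-0.35,0.65,0,0,0,0.2],[44,-0.35,0.65,0,0,0,0.19],[44,-0.35,0.65,0,0,0,0],[44,-0.35,0.65,0,0,0,0],[44,-0.35,0.6,0,0,0,0]]'
python3 -m handwheel '[[44,-0.3,0.4,0,0,0,0],[44,-0.2,0.2,0,0,0,0],[44,-0.12,0.09,0,0,0,0],[44,0,0,0,0,0,0],[44,0,0,0,0,0,0]]'
python3 - <<'E'
from station import state, viewer
import cv2,pickle
from h import *
s=state(); c=viewer.get_calibration("wrist")
im=np.ascontiguousarray(viewer.capture("wrist")[:,:,::-1]); pickle.dump(c,open("w8.pkl","wb"));cv2.imwrite("pics/w8.png",im)
print(s["time"],s["tcp_pos"],s["orientation"],s["grip_width"])
# white end wall strip above the held plate: print row/col extents of bright pixels
m=(im.min(2)>170)&((im.max(2)-im.min(2))<40); m[230:]=0;m[:,:250]=0;m[:,400:]=0
n,l,st,ce=cv2.connectedComponentsWithStats(m.astype(np.uint8))
print([list(x) for x in st[1:] if x[4]>30])
a,x,y=.016,.3972,.340
P=np.array([(-.063,-.037,.016),(-.063,.037,.016)])
print(proj(c,np.c_[x+P[:,0]-a*P[:,1],y+a*P[:,0]+P[:,1],P[:,2]]).round(1).tolist())
E
```

```text
time: 24.55
tcp_pos: [0.5528, 0.0501, 0.1927]
orientation: [-0.236, -3.129, -0.0]
ft_force: [0.1, 0.2, -1.0]
grip_width: 0.0478
gripper_force: 25.0
time: 25.55
tcp_pos: [0.4124, 0.3065, 0.1928]
orientation: [0.034, -3.139, 0.002]
ft_force: [0.1, 0.4, -1.4]
grip_width: 0.0479
gripper_force: 25.0
time: 26.18
tcp_pos: [0.3847, 0.3395, 0.1946]
orientation: [-0.03, 3.141, -0.0]
ft_force: [-0.2, 0.3, -1.8]
grip_width: 0.0477
gripper_force: 25.0
26.175 [0.38473995 0.33947727 0.19463571] [-2.96566868e-02  3.14127250e+00 -3.11081142e-04] 0.0476748721911263
[[np.int32(278), np.int32(61), np.int32(122), np.int32(6), np.int32(450)], [np.int32(290), np.int32(172), np.int32(69), np.int32(21), np.int32(397)], [np.int32(268), np.int32(195), np.int32(103), np.int32(35), np.int32(3238)]]
[[282.2, 171.4], [356.9, 171.7]]
```

```bash
python3 -m handwheel '[[44,0.15,0,-0.3,0,0,0],[44,0.1,0,-0.3,0,0,0],[44,0,0,0,0,0,0],[44,0,0,0,0,0,0]]'
python3 - <<'E'
from station import state, viewer
import cv2,pickle
from h import *
s=state(); c=viewer.get_calibration("wrist")
im=np.ascontiguousarray(viewer.capture("wrist")[:,:,::-1]); pickle.dump(c,open("w9.pkl","wb"))
print(s["time"],s["tcp_pos"],s["orientation"])
y=viewer.get_calibration("top")
cv2.imwrite("pics/w9.png",crop(im,240,130,160,150,5)[:600])
E
```

```text
time: 26.72
tcp_pos: [0.3969, 0.3398, 0.1643]
orientation: [0.03, -3.141, 0.001]
ft_force: [0.5, 1.1, -1.3]
grip_width: 0.0479
gripper_force: 25.0
26.725 [0.39692241 0.33983524 0.16426006] [ 3.04666348e-02 -3.14073057e+00  6.93015126e-04]
```

View pics/w9.png

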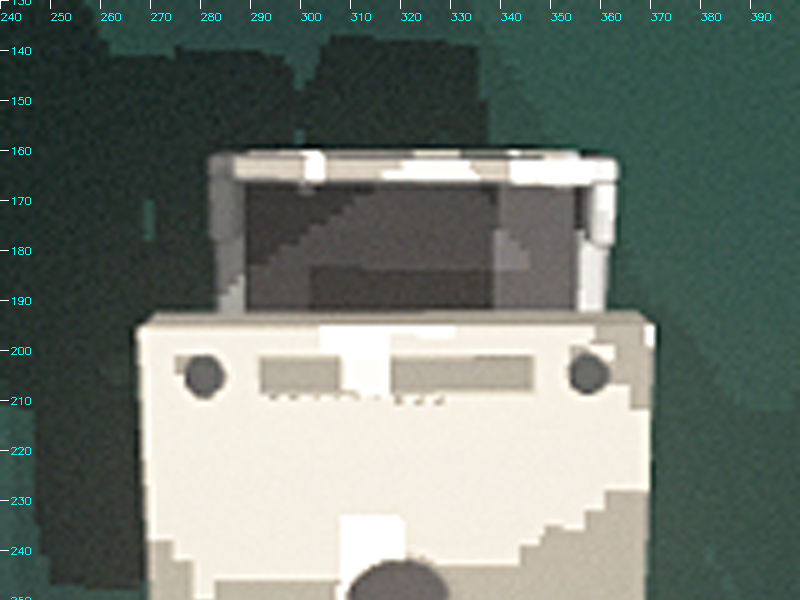

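Tray near corners at (282,161) and (364,162), held plate's near edge (268,195)–(371,195).

```bash
python3 - <<'E'
from h import *
import pickle
c=pickle.load(open("w9.pkl","rb"))
r=lambda L,W,z:[(-L/2,-W/2,z),(-L/2,W/2,z)]
print(fit(c,r(.126,.074,.016),[(281.6,160.6),(363.6,161.2)],[.397,.34,0]))
print(fit(c,r(.1,.048,.173),[(267.6,195),(370.8,195)],[.397,.34,0]))
E
```

```text
(array([0.39811742, 0.34262249, 0.01276299]), np.float64(0.13753617027736995))
(array([0.39681688, 0.34009496, 0.01996871]), np.float64(0.050561680461737375))
```

```bash
python3 -m handwheel '[[44,0.03,0.05,-0.3,0,0,0],[44,0,0,-0.5,0,0,0],[44,0,0,-0.6,0,0,0],[44,0,0,-0.6,0,0,0],[44,0,0,-0.5,0,0,0],[44,0,0,-0.3,0,0,0],[44,0,0,-0.1,0,0,0],[44,0,0,0,0,0,0]]' 25
python3 -m handwheel '[[44,0,0,-0.03,0,0,0],[44,0,0,-0.03,0,0,0],[44,0,0,-0.02,0,0,0],[44,0,0,0,0,0,0]]'
```

```text
time: 27.78
tcp_pos: [0.3987, 0.3427, 0.02]
orientation: [-0.031, 3.141, 0.001]
ft_force: [-0.2, -0.2, -0.6]
grip_width: 0.0477
gripper_force: 25.0
time: 28.28
tcp_pos: [0.3984, 0.3425, 0.0157]
orientation: [-0.031, 3.141, 0.0]
ft_force: [0.4, -0.2, -1.3]
grip_width: 0.0474
gripper_force: 25.0
```

```bash
python3 -m handwheel '[[44,0,0,-0.03,0,0,0],[44,0,0,-0.03,0,0,0],[44,0,0,-0.02,0,0,0],[44,0,0,0,0,0,0]]'
python3 -m handwheel '[[44,0,0,-0.02,0,0,0],[44,0,0,0,0,0,0]]'
```

```text
time: 28.78
tcp_pos: [0.3983, 0.3424, 0.0115]
orientation: [0.031, -3.141, 0.0]
ft_force: [1.0, 0.3, -1.0]
grip_width: 0.0478
gripper_force: 25.0
time: 29.02
tcp_pos: [0.3985, 0.3425, 0.0109]
orientation: [-0.031, 3.141, 0.0]
ft_force: [-1.2, -0.2, 1.6]
grip_width: 0.0477
gripper_force: 25.0
```

```bash
python3 -m handwheel '[[50,0,0,0,0,0,0],[55,0,0,0,0,0,0],[56,0,0,0,0,0,0],[56,0,0,0.2,0,0,0],[56,0,0,0.5,0,0,0],[56,0,0,0.7,0,0,0],[56,0,0,0.7,0,0,0],[56,0,0,0.7,0,0,0]]'
python3 -m handwheel '[[56,0,0,0.7,0,0,0],[56,0,0,0.3,0,0,0],[56,0,0,0,0,0,0],[56,0,0,0,0,0,0]]'
python3 - <<'E'
from station import state, viewer
import cv2,pickle
from h import *
s=state(); c=viewer.get_calibration("wrist")
im=np.ascontiguousarray(viewer.capture("wrist")[:,:,::-1]); pickle.dump(c,open("w10.pkl","wb"));cv2.imwrite("pics/w10.png",im)
print(s["time"],s["tcp_pos"],s["orientation"])
hsv=cv2.cvtColor(im,cv2.COLOR_BGR2HSV); m=cv2.inRange(hsv,(8,8,150),(40,70,255)); m=m*0+((im.min(2)>140)*255).astype(np.uint8); m[:150]=0;m[290:]=0
n,l,st,ce=cv2.connectedComponentsWithStats(m,connectivity=4)
for i in range(1,n):
    if st[i,4]>200: print(st[i],ce[i].round(1))
def ex(L,W,z,x,y,a):
    P=np.array([(-L/2,-W/2),(-L/2,W/2),(L/2,W/2),(L/2,-W/2)])
    return proj(c,np.c_[x+np.cos(a)*P[:,0]-np.sin(a)*P[:,1],y+np.sin(a)*P[:,0]+np.cos(a)*P[:,1],np.full(4,z)]).round(0).tolist()
print(ex(.1,.048,.02,.3985,.3425,.017),ex(.126,.074,.016,.398,.3425,.014))
E
```

```text
time: 30.02
tcp_pos: [0.3985, 0.3425, 0.1526]
orientation: [-0.031, 3.141, 0.001]
ft_force: [1.2, 0.3, -0.0]
grip_width: 0.056
gripper_force: 0.0
time: 30.52
tcp_pos: [0.3977, 0.3419, 0.1989]
orientation: [0.031, -3.139, 0.003]
ft_force: [-0.4, 0.2, -0.2]
grip_width: 0.0559
gripper_force: 0.0
30.525 [0.39765882 0.34193253 0.19885886] [ 3.08458748e-02 -3.13912376e+00  2.54106109e-03]
[418 150  30 140 828] [429.3 221.8]
[ 284  159   74  111 5823] [324.5 215. ]
[285 175  69 104 870] [302.4 246.8]
[ 107  188   66   83 1768] [143.2 228.6]
[174 194  22  64 368] [183.6 222.9]
[[296.0, 173.0], [344.0, 174.0], [342.0, 269.0], [297.0, 269.0]] [[283.0, 159.0], [357.0, 160.0], [354.0, 279.0], [285.0, 278.0]]
```

```bash
python3 -m handwheel '[[72,0.15,-0.3,0,0,0,-0.1],[72,0.3,-0.55,0,0,0,-0.2],[72,0.37,-0.7,0,0,0,-0.25],[72,0.37,-0.7,0,0,0,-0.25],[72,0.37,-0.7,0,0,0,-0.25],[72,0.37,-0.7,0,0,0,-0.25],[72,0.37,-0.7,0,0,0,-0.25],[72,0.37,-0.7,0,0,0,-0.19]]' 10
python3 -m handwheel '[[72,0.37,-0.7,0,0,0,0],[72,0.37,-0.7,0,0,0,0],[72,0.37,-0.7,0,0,0,0],[72,0.35,-0.55,0,0,0,0],[72,0.3,-0.3,0,0,0,0],[72,0.26,-0.09,0,0,0,0],[72,0.22,0,0,0,0,0],[72,0,0,0,0,0,0]]'
```

```text
time: 31.58
tcp_pos: [0.532, 0.0876, 0.1998]
orientation: [-0.448, -3.108, 0.001]
ft_force: [0.8, 0.5, 1.8]
grip_width: 0.0724
gripper_force: 0.0
time: 32.58
tcp_pos: [0.6444, -0.0611, 0.2005]
orientation: [-0.443, -3.11, -0.0]
ft_force: [-0.6, -0.8, -1.0]
grip_width: 0.0718
gripper_force: 0.0
```

```bash
python3 -m handwheel '[[72,-0.2,-0.16,0,0,0,0],[72,-0.17,-0.15,-0.4,0,0,0],[72,0,0,-0.6,0,0,0],[72,0,0,-0.6,0,0,0],[72,0,0,-0.6,0,0,0],[72,0,0,-0.5,0,0,0],[72,0,0,-0.4,0,0,0],[72,0,0,-0.1,0,0,0]]' 10
python3 -m handwheel '[[72,0,0,-0.1,0,0,0],[72,0,0,0,0,0,0],[72,0,0,0,0,0,0]]'
```

```text
time: 33.58
tcp_pos: [0.6236, -0.0774, 0.0384]
orientation: [-0.445, -3.106, -0.0]
ft_force: [-0.1, -0.2, 0.9]
grip_width: 0.0722
gripper_force: 0.0
time: 33.95
tcp_pos: [0.6261, -0.0777, 0.0366]
orientation: [0.444, 3.108, -0.0]
ft_force: [-0.3, -0.6, 0.0]
grip_width: 0.0719
gripper_force: 0.0
```

```bash
python3 -m handwheel '[[72,0,0.01,-0.15,0,0,0],[72,0,0,-0.1,0,0,0],[72,0,0,-0.04,0,0,0],[72,0,0,0,0,0,0]]' 10
python3 -m handwheel '[[50,0,0,0,0,0,0],[50,0,0,0,0,0,0],[50,0,0,0,0,0,0]]' 10
python3 -m handwheel '[[48,0,0,0,0,0,0],[48,0,0,0,0,0,0]]' 30
```

```text
time: 34.45
tcp_pos: [0.6252, -0.077, 0.0207]
orientation: [-0.445, -3.109, -0.0]
ft_force: [0.4, 0.1, -0.2]
grip_width: 0.0719
gripper_force: 0.0
time: 34.83
tcp_pos: [0.6255, -0.0772, 0.0213]
orientation: [0.445, 3.11, -0.0]
ft_force: [-0.4, -0.3, 0.9]
grip_width: 0.0519
gripper_force: 10.0
time: 35.08
tcp_pos: [0.6256, -0.0771, 0.0214]
orientation: [0.445, 3.11, -0.0]
ft_force: [-0.2, -0.8, 1.3]
grip_width: 0.0517
gripper_force: 30.0
```

```bash
python3 -m handwheel '[[48,0,0,0.1,0,0,0],[48,0,0,0.2,0,0,0],[48,0,0,0.4,0,0,0],[48,0,0,0.55,0,0,0],[48,0,0,0.6,0,0,0],[48,0,0,0.6,0,0,0],[48,0,0,0.6,0,0,0],[48,0,0,0.45,0,0,0]]' 30
python3 -m handwheel '[[48,0,0.15,0,0,0,0.1],[48,-0.05,0.3,0,0,0,0.2],[48,-0.05,0.5,0,0,0,0.2],[48,-0.05,0.65,0,0,0,0.2],[48,-0.05,0.7,0,0,0,0.2],[48,-0.05,0.7,0,0,0,0.2],[48,-0.05,0.7,0,0,0,0.2],[48,-0.05,0.7,0,0,0,0.2]]'
python3 -m handwheel '[[48,-0.05,0.7,0,0,0,0.2],[48,-0.05,0.7,0,0,0,0.2],[48,-0.05,0.7,0,0,0,0.2],[48,-0.05,0.7,0,0,0,0.1],[48,-0.05,0.65,0,0,0,0],[48,-0.05,0.5,0,0,0,0],[48,-0.05,0.3,0,0,0,0],[48,0,0.17,0,0,0,0]]'
python3 -m handwheel '[[48,0,0,0,0,0,0],[48,0,0,0,0,0,0],[48,0,0,0,0,0,0]]'
python3 - <<'E'
from station import state, viewer
import cv2,pickle
from h import *
s=state(); c=viewer.get_calibration("wrist")
im=np.ascontiguousarray(viewer.capture("wrist")[:,:,::-1]); pickle.dump(c,open("w11.pkl","wb"));cv2.imwrite("pics/w11.png",im)
cv2.imwrite("pics/w11c.png",crop(im,240,130,160,150,5)[:600])
print(s["time"],s["tcp_pos"],s["orientation"])
E
```

```text
time: 36.08
tcp_pos: [0.626, -0.0771, 0.1994]
orientation: [0.444, 3.107, -0.0]
ft_force: [-0.0, -0.6, -1.0]
grip_width: 0.0518
gripper_force: 30.0
time: 37.08
tcp_pos: [0.6061, 0.145, 0.1937]
orientation: [-0.03, -3.138, 0.0]
ft_force: [-0.2, 0.6, -2.8]
grip_width: 0.0515
gripper_force: 30.0
time: 38.08
tcp_pos: [0.5899, 0.3645, 0.1956]
orientation: [0.158, -3.137, 0.001]
ft_force: [-0.5, 0.2, -1.8]
grip_width: 0.0519
gripper_force: 30.0
time: 38.45
tcp_pos: [0.5907, 0.3632, 0.1963]
orientation: [-0.155, 3.138, -0.0]
ft_force: [-0.3, 0.6, -0.8]
grip_width: 0.0516
gripper_force: 30.0
38.45 [0.59069094 0.36320239 0.19625172] [-1.55309910e-01  3.13767990e+00 -1.50293081e-04]
```

View pics/w11c.png

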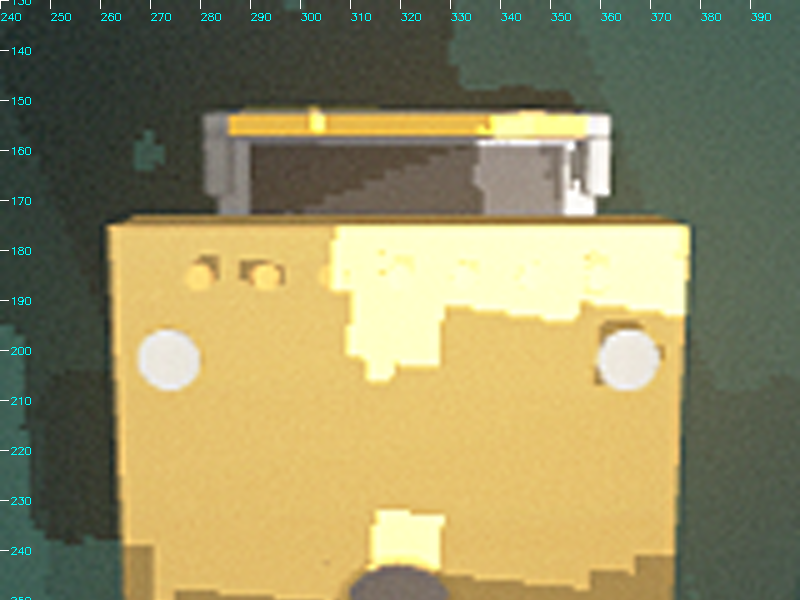

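The held cassette's near edge is (261,175)–(378,175); the yellow tray's near wall is (281,153)–(362,153).

```bash
python3 - <<'E'
from h import *
import pickle
c=pickle.load(open("w11.pkl","rb"))
r=lambda L,W,z:[(-L/2,-W/2,z),(-L/2,W/2,z)]
print(fit(c,r(.144,.078,.028),[(280.8,152.4),(362.2,152.9)],[.59,.36,.1]))
print(fit(c,r(.118,.052,.209),[(261.4,175.2),(377.8,175.2)],[.59,.36,.1]))
E
```

```text
(array([0.5937688 , 0.36546317, 0.09348427]), np.float64(0.2761512885981245))
(array([0.59023534, 0.363581  , 0.09946832]), np.float64(0.09493157895137282))
```

```bash
python3 -m handwheel '[[48,0.06,0.04,-0.3,0,0,0],[48,0,0,-0.5,0,0,0],[48,0,0,-0.6,0,0,0],[48,0,0,-0.6,0,0,0],[48,0,0,-0.6,0,0,0],[48,0,0,-0.4,0,0,0],[48,0,0,-0.2,0,0,0],[48,0,0,-0.05,0,0,0]]' 30
python3 -m handwheel '[[48,0,0,-0.03,0,0,0],[48,0,0,0,0,0,0],[48,0,0,0,0,0,0]]'
```

```text
time: 39.5
tcp_pos: [0.5934, 0.3659, 0.0332]
orientation: [0.157, -3.137, 0.0]
ft_force: [0.1, -0.1, -1.7]
grip_width: 0.0517
gripper_force: 30.0
time: 39.88
tcp_pos: [0.5939, 0.3662, 0.0331]
orientation: [-0.157, 3.136, 0.001]
ft_force: [-0.5, 0.3, -1.9]
grip_width: 0.0513
gripper_force: 30.0
```

```bash
python3 -m handwheel '[[48,0,0,-0.04,0,0,0],[48,0,0,-0.04,0,0,0],[48,0,0,-0.03,0,0,0],[48,0,0,-0.03,0,0,0],[48,0,0,0,0,0,0]]'
python3 -m handwheel '[[48,0,0,-0.02,0,0,0],[48,0,0,-0.02,0,0,0],[48,0,0,0,0,0,0]]'
```

```text
time: 40.5
tcp_pos: [0.5933, 0.3659, 0.0249]
orientation: [0.157, -3.137, 0.0]
ft_force: [-0.2, 0.9, -1.6]
grip_width: 0.0515
gripper_force: 30.0
time: 40.88
tcp_pos: [0.5935, 0.366, 0.0234]
orientation: [-0.157, 3.137, 0.0]
ft_force: [-0.2, 0.1, -1.6]
grip_width: 0.0519
gripper_force: 30.0
```

```bash
python3 -m handwheel '[[48,0,0,-0.015,0,0,0],[48,0,0,0,0,0,0]]'
python3 -m handwheel '[[54,0,0,0,0,0,0],[58,0,0,0,0,0,0],[60,0,0,0,0,0,0],[60,0,0,0.2,0,0,0],[60,0,0,0.5,0,0,0],[60,0,0,0.7,0,0,0],[60,0,0,0.7,0,0,0],[60,0,0,0.7,0,0,0]]'
python3 -m handwheel '[[60,0,0,0.7,0,0,0],[60,0,0,0.3,0,0,0],[60,0,0,0,0,0,0],[60,0,0,0,0,0,0]]'
python3 - <<'E'
from station import state, viewer
import cv2,pickle
from h import *
c=viewer.get_calibration("wrist")
w=np.ascontiguousarray(viewer.capture("wrist")[:,:,::-1]); t=np.ascontiguousarray(viewer.capture("top")[:,:,::-1]);s=np.ascontiguousarray(viewer.capture("side")[:,:,::-1])
pickle.dump(c,open("w12.pkl","wb"))
a=np.hstack([crop(w,260,130,130,100,3)[:300,:390],crop(s,140,190,205,150,2)[:300,:410]])
b=np.hstack([cv2.resize(t[140:350,130:510],(542,300)),np.zeros((300,258,3),np.uint8)])
cv2.imwrite("pics/final.png",np.vstack([a,b]))
E
```

```text
time: 41.12
tcp_pos: [0.5936, 0.366, 0.0234]
orientation: [-0.157, 3.138, -0.0]
ft_force: [-3.5, -2.5, 4.6]
grip_width: 0.0516
gripper_force: 30.0
time: 42.12
tcp_pos: [0.5935, 0.3661, 0.1644]
orientation: [-0.157, 3.137, 0.001]
ft_force: [0.6, 0.3, 0.1]
grip_width: 0.0603
gripper_force: 0.0
time: 42.62
tcp_pos: [0.5926, 0.3656, 0.2103]
orientation: [0.157, -3.135, 0.002]
ft_force: [-0.4, 0.5, -0.1]
grip_width: 0.0598
gripper_force: 0.0
```

View pics/final.png

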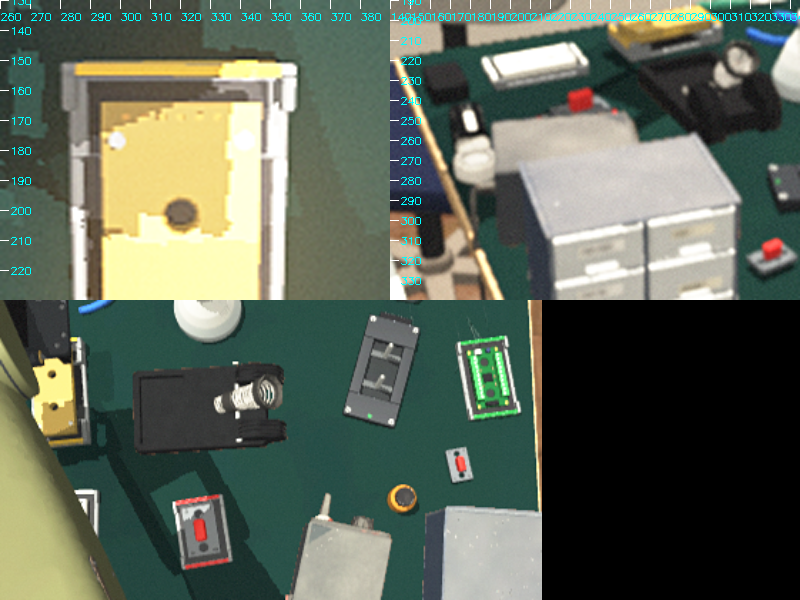

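All four parts lie flat in their own trays, the jig is bare and the bottle stands at its old place. I hand the job in.

```bash
python3 -c "
from station import order
print(order.close_job())"
```

```text
the job is handed in; nothing more can be done
None
```

The jig is stripped: the pressure plate, board, nest plate and cassette were each set flat in their own tray without a drop, the flux bottle was left standing, and the job was handed in at about 43 s of the allowed 102 s; the hand-in returned no verdict.

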